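Clamp a foot block in the spring-lever jig

TASK

Seat the wooden foot block flat and square in the pocket of the clamping jig, bore upwards, and let go of it. Then press the jig's spring-return lever pad down past its first two notches to the third, at the bottom of its travel, so that the shoe clamps the block, and finish while still holding the pad down there, because it springs back when let go. Leave the masking tape, the sanding block and the tape measure where they lie.

Things in the scene. Friction and masses are not known exactly. Their poses are not given: they have to be found in the camera images.
- foot_block: Loose brown wooden block, 56 (x) x 110 (y) x 30 (z) mm, about 0.14 kg, with a blind 35 mm bore in its upper face 24 mm from the centre towards +y. It lies flat, bore up. Origin: centre of its underside. It may be seated either way round along the pocket.
- jig: Clamping jig screwed to the table: plywood base 140 (x) x 300 (y) x 15 mm, from y = -87 to +213 mm. Origin: on the table under the pocket's centre; z up. In order along +y: pocket, steel clamp shoe, aluminium column (52 x 30 mm, y = 105 to 135 mm, top 92 mm above the table), and the lever pad on the column's far (+y) side.
- pocket (a point): Centre of the pocket's floor, 15 mm above the jig's origin, axes as the jig's. Pocket 60 mm along x, 116 mm along y. Wooden fences at both x sides and the -y end: tops 12 mm above the floor (27 mm above the table), 20 mm wide, with a 5 mm 45 degree lead-in at the inner top edges. The clamp shoe closes the +y end.
- press_lever (a joint): Slide of the lever down the column, m: 0 = up at rest, grows as the pad is pressed straight down; notches at 0.012, 0.024 and 0.036, end stop at 0.0375. A spring pushes it up, about 5 N at the top and 12 N at the bottom; between notches the force swells and sinks by 2.5 N. No notch holds it: it returns when let go. A small wheel on the column turns once a notch.
- pad_top (a point): The lever ends in a black pad, 44 (x) x 50 (y) x 12 mm, to be pressed on its top face. This point: centre of the pad's top face, 171 mm from the jig's origin along the jig's +y, 82 mm above the table when the lever is up. It moves down with the pad.
- clamp_shoe: Steel shoe at the +y end of the pocket, 54 mm wide, top 29 mm above the table, its face at y = +58 mm of the jig with the lever up. Pressing the lever drives it up to 8 mm towards -y, so that it pushes the block through a spring (2.5 N per mm) against the -y fence. Its origin is the jig's when the lever is up.
- masking_tape: Bystander: roll of masking tape lying flat, 101 mm across, 25 mm high. Origin: centre of its underside.
- sanding_block: Bystander: cork sanding block, 126 x 97 x 24 mm. Origin: centre of its underside.
- tape_measure: Bystander: tape measure, 60 x 80 x 66 mm high. Origin: centre of its underside.
Things that resemble listed ones, but are neither listed nor needed, are in the scene too. There is more than one size of the foot_block; the job needs the smaller.

How it is judged:
By the outcome, as a careful person would: the job done as asked, in the order asked, and still so for the second after the job is handed in, while the arm keeps its last pose, push and grip.
It also fails if it takes over 46 s, if anything falls off the work surface, if the arm or the gripper's body presses on something with over 40 N, if the wrist force passes 120 N, or if a joint passes its speed limit or range.

ROBOT

A 6-joint arm with a two-finger parallel gripper is mounted at the origin on a cart in front of the work surface, level with it; the furniture and walls round the work are solid. World frame = base frame: x ahead of the robot, y to its left, z up, the work surface at z = 0. Lengths are in m, angles in rad, forces in N, time in s.
With the tool pointing down it reaches from about 0.275 to 0.85 m from the base axis. Payload 19 kg.
Tool frame: the origin (TCP) lies on the centre line of the jaws, within the pads' length; the fingertips stand 14 mm ahead of it and the grasp point (between the pads) lies 5 mm behind it (r.tip_extent is the distance from the TCP to the fingertips, in m); z points along the fingers, x is the direction in which the jaws open and shut, and the axes are right-handed (so a half turn about z gives the same grasp; the last joint's range is limited). The gripper opens to 85 mm and grips with 20 to 120 N. Pads are 22 mm wide; open, the fingers measure 114 mm over their backs; the gripper's body (76 mm by 85 mm) begins 54 mm behind the grasp point. The pads swing forward as they close: fully open they stand 13 mm farther back than shut.
Start: joints at [-1.365, 0.15, 1.437, -0, 1.554, -0.134], TCP at [0.192, -0.542, 0.245] pointing down, gripper open.
Joint ranges: [-2.8, 2.8], [-0.68, 2.1], [0.12, 2.68], [-1.39, 4.53], [0.16, 2.79], [-2.81, 2.81]. Speed limits (rad/s): [1.89, 1.89, 2.22, 3.01, 3.01, 3.01].

INTERFACE

Orientations are given as a rotation vector (axis times angle).
In Python, from cell import r gives the robot as it stands. The module is installed in compiled form; this text tells all that it offers.
- The arm moves only by the tool carry_out, never from a script. Its argument "motion" is a list of rows, each an object with "jaw": the opening, from 0 (shut) to 1 (fully open); "xyz": the shift along the world's x, y, z in m, a list of three; "delta_rot": the turn, a rotation vector about the world's x, y, z in rad, a list of three. A call has exactly 5 rows; each row shifts and turns the commanded pose from where the row before left it; what a row does not reach is not made up. A row lasts 1/10 s, in which the tool goes at most 50 mm and 8.59 degrees, less where a joint would pass 70% of its speed; a pose out of reach is approached as far as the arm can. A call is refused whole if a number of a shift passes 0.05 or a number of a turn 0.15, either way. A call with a gripper value outside its range is refused whole. The fingers move at their own pace and stop on an object; "newtons" is the grip in N (left out, the last holds). Time passes only in rows, so rows that do not move let the fingers close, or fill a call up. It gives the time, the measured TCP pose, the force and the opening at its end, in the units of the state.
- r.sense(): the state, without advancing time (a new reading comes with each control period).
- r.get_image(name): name is "scene" or "top" or "wrist"; returns a dict with "color" (400x640x3 uint8, red, green, blue), "z_map" (400x640 float32, m along the optical axis (not along the pixel's ray), 0 where there is no reading), "mtx" (3x3 intrinsics, pixels), "camera_from_world" (4x4, takes a point from world to camera coordinates); the wrist camera has in their place "mount" (4x4, takes a point from camera to tool coordinates, whose origin is the TCP and whose axes are the tool frame's). Camera axes: x right, y up, looking along -z (the intrinsics and any distortion apply to the point x, -y, -z); pixel columns grow to the right and rows downward; lengths in m; the calibration is good to about 2 mm. The wrist camera is an equidistant fisheye: a pixel r from the principal point sees the ray r / f radians off the axis. A picture is of the moment at which its call begins: read the wrist's pose just before it.
- r.finish_job(): hands the job in, once; it reports no verdict.
The state is a dict: "t": time; "joints": joint angles; "qd": joint speeds; "joint_torque": joint torques, N m; "tool_pos": TCP position; "tcp_rot": TCP orientation; "contact_force": force on the tool from outside, world axes, zero at the start; "moment": the same for the moment, N m; "width": finger opening in m.
Only numpy, scipy, OpenCV 4.12 (cv2) and the standard library are available. Lean on these libraries where they do the work, as an engineer would, in place of code of your own. Each camera call takes 0.05 s, during which the arm holds its last target. There are 200 camera calls.

## Working session

There is one attempt and no reset: what is moved stays moved. The work goes in short steps, Python scripts to look and compute and a tool call to move; the robot and the scene stay as the last step left them, time stands still between calls to the robot, and variables do not carry over. Pictures are saved under pics/ and viewed, about 8 in all and at most 12, crops included, and the job is handed in when it is done.

Besides the shell and the picture viewer there is one more tool, called after "Request:" as name([rows], argument=value, ...), one row to a line, values as JSON. carry_out: Moves the arm, as the interface text tells. Its arguments: {"type":"object","properties":{"motion":{"type":"array"},"newtons":{"type":"number"}},"required":["motion"]}

```bash
mkdir -p pics; cat > h.py <<'E'
import numpy as np, cv2
from cell import r
from scipy.spatial.transform import Rotation as R
def pts(im):
    z=im["z_map"].astype(float);K=im["mtx"];h,w=z.shape
    u,v=np.meshgrid(np.arange(w),np.arange(h))
    p=np.stack([(u-K[0,2])/K[0,0]*z,-(v-K[1,2])/K[1,1]*z,-z,np.ones_like(z)],-1)
    return (p@np.linalg.inv(im["camera_from_world"]).T)[...,:3]
def save(n,c,s=1):
    cv2.imwrite("pics/"+n,cv2.resize(c[...,::-1],None,fx=s,fy=s))
E
python3 - <<'E'
from h import *
print({k:np.round(v,3).tolist() for k,v in r.sense().items()})
for n in("top","scene"):
    im=r.get_image(n);save(n+".png",im["color"],1.25);np.savez(n,**im)
    print(n,im["mtx"].tolist(),np.round(np.linalg.inv(im["camera_from_world"]),3).tolist())
E
```

```text
{'t': 0.0, 'joints': [-1.365, 0.151, 1.438, -0.0, 1.554, -0.134], 'qd': [-0.0, -0.001, -0.001, 0.001, 0.003, 0.001], 'joint_torque': [-0.001, -71.305, -57.087, -0.0, 0.009, 0.0], 'tool_pos': [0.192, -0.542, 0.245], 'tcp_rot': [-2.564, 1.813, 0.001], 'contact_force': [-0.964, 0.257, 0.27], 'moment': [0.052, -0.032, -0.012], 'width': 0.086}
top [[447.2969918811377, 0.0, 316.93517231051004], [0.0, 447.2969918811377, 201.39417900132958], [0.0, 0.0, 1.0]] [[-0.019, 0.998, -0.06, 0.5], [-1.0, -0.018, 0.01, -0.02], [0.009, 0.06, 0.998, 1.399], [0.0, 0.0, 0.0, 1.0]]
scene [[438.7686720521019, 0.0, 322.6389068971379], [0.0, 438.7686720521019, 204.31430431454922], [0.0, 0.0, 1.0]] [[-0.545, 0.55, -0.632, -0.289], [-0.838, -0.374, 0.397, 0.525], [-0.018, 0.747, 0.665, 0.984], [0.0, 0.0, 0.0, 1.0]]
```

View pics/top.png

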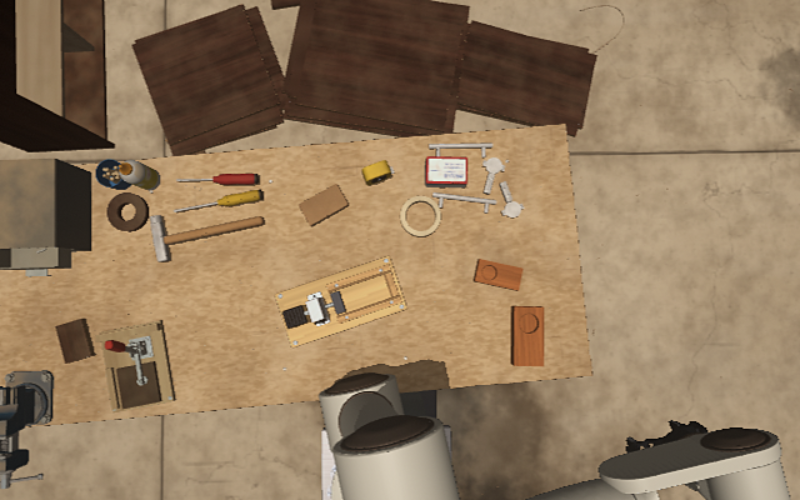

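View pics/scene.png

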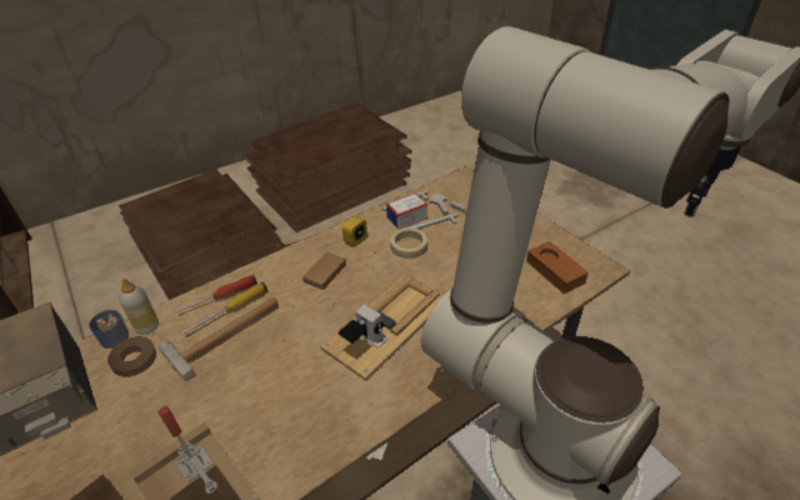

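Top view (800x500): the small foot block is at (498,274), with its bore towards the left. The larger lookalike is at (528,336). The jig is centred at (342,302) with its pad at (295,316) and pocket at (365,292). Next I measure the block and the jig.

```bash
cat > m1.py <<'E'
from h import *
im=dict(np.load("top.npz"));P=pts(im);c=im["color"]
hsv=cv2.cvtColor(c,cv2.COLOR_RGB2HSV)
def cast(uv,h):
    K=im["mtx"];M=np.linalg.inv(im["camera_from_world"]);uv=np.atleast_2d(uv).astype(float)
    d=np.c_[(uv[:,0]-K[0,2])/K[0,0],-(uv[:,1]-K[1,2])/K[1,1],-np.ones(len(uv))]@M[:3,:3].T
    return M[:3,3]+d*((h-M[2,3])/d[:,2])[:,None]
def rect(mask,h,nm):
    cs,_=cv2.findContours(mask.astype(np.uint8),cv2.RETR_EXTERNAL,cv2.CHAIN_APPROX_NONE)
    k=max(cs,key=cv2.contourArea)[:,0]
    w=cast(k,h)[:,:2]
    b=cv2.minAreaRect((w*1000).astype(np.float32));print(nm,len(k),"c",np.round(b[0],1),"size",np.round(b[1],1),"ang",round(b[2],1))
    return b
print("table z",np.nanmedian(P[170:190,200:215,2]), "block hsv",hsv[222,405],hsv[219,391],"table",hsv[230,360])
red=(hsv[...,0]<12)&(hsv[...,1]>120)
m=np.zeros(red.shape,bool);m[200:240,370:430]=1
bm=cv2.morphologyEx((red&m).astype(np.uint8),cv2.MORPH_CLOSE,np.ones((5,5)))
rect(bm,.03,"block"); print("block z",np.median(P[...,2][bm>0]))
z=P[...,2]
m[:]=0;m[200:285,215:332]=1
for lo,hi,h,nm in((.008,.2,.015,"base"),(.07,.086,.082,"pad"),(.087,.11,.092,"column")):
    q=(z>lo)&(z<hi)&m;
    if q.sum()>5: rect(q,h,nm);print(q.sum(),np.median(P[q],0).round(3))
save("crop.png",c[195:290,215:435],3.6)
black=(hsv[...,2]<60)&m
rect(black,.082,"black pad")
E
python3 m1.py
```

```text
table z 0.0011874345423464883 block hsv [ 12 168 158] [ 12 169 171] table [ 17 107 191]
block 105 c [ 536.2 -285.8] size [110.   31.3] ang 71.4
block z 0.02960142849073777
base 269 c [463.5 106.7] size [139.6 300. ] ang 17.6
4384 [0.463 0.106 0.017]
pad 61 c [432.5 205.1] size [43.4 58.2] ang 17.4
285 [0.432 0.204 0.081]
column 49 c [446.2 161.1] size [50.7 29.3] ang 17.8
178 [0.446 0.161 0.092]
black pad 53 c [431.7 207.6] size [41.6 47.1] ang 17.4
```

View pics/crop.png

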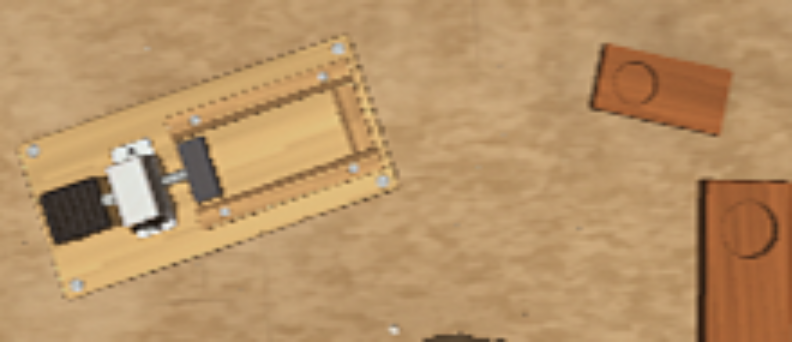

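```bash
cat >> m1.py <<'E'
print("----")
m[:]=0;m[200:240,370:430]=1
bm=((hsv[...,0]<=14)&(hsv[...,1]>135)&m).astype(np.uint8)
bm=cv2.morphologyEx(cv2.morphologyEx(bm,cv2.MORPH_OPEN,np.ones((3,3))),cv2.MORPH_CLOSE,np.ones((7,7)))
rect(bm,.03,"block")
q=(z>.015)&m; rect(q,.03,"block by z")
s=r.sense();print(r.tip_extent,R.from_rotvec(s["tcp_rot"]).as_matrix().round(3).tolist())
w=r.get_image("wrist");print(w["mount"].round(3).tolist(),w["mtx"].round(1).tolist(),[k for k in w])
E
python3 m1.py | sed 1,/----/d
```

```text
block 101 c [ 522.  -282.6] size [112.4  56.8] ang 77.1
block by z 104 c [ 521.9 -281.5] size [112.2  56.3] ang 76.4
0.014 [[0.333, -0.943, -0.0], [-0.943, -0.333, 0.001], [-0.001, -0.0, -1.0]]
[[1.0, 0.001, -0.001, 0.001], [0.001, -0.961, -0.275, -0.07], [-0.001, 0.275, -0.961, -0.128], [0.0, 0.0, 0.0, 1.0]] [[309.7, 0.0, 322.2], [0.0, 309.7, 201.2], [0.0, 0.0, 1.0]] ['color', 'z_map', 'mtx', 'mount']
```

Request:
carry_out([
  {"jaw":1,"xyz":[0.033,0.026,-0.005],"delta_rot":[0,0,0.1]},
  {"jaw":1,"xyz":[0.033,0.026,-0.005],"delta_rot":[0,0,0.1]},
  {"jaw":1,"xyz":[0.033,0.026,-0.01],"delta_rot":[0,0,0.1]},
  {"jaw":1,"xyz":[0.033,0.026,-0.01],"delta_rot":[0,0,0.1]},
  {"jaw":1,"xyz":[0.033,0.026,-0.01],"delta_rot":[0,0,0.1]},
], newtons=40)

```text
t: 0.65
tool_pos: [0.3577, -0.4108, 0.2048]
tcp_rot: [-2.936, 1.117, 0.0]
contact_force: [0.3, -1.2, -0.1]
width: 0.0855
```

Request:
carry_out([
  {"jaw":1,"xyz":[0.033,0.026,-0.01],"delta_rot":[0,0,0.1]},
  {"jaw":1,"xyz":[0.033,0.026,-0.01],"delta_rot":[0,0,0.1]},
  {"jaw":1,"xyz":[0.033,0.026,-0.01],"delta_rot":[0,0,0.1]},
  {"jaw":1,"xyz":[0.033,0.026,-0.01],"delta_rot":[0,0,0.1]},
  {"jaw":1,"xyz":[0.033,0.026,-0.01],"delta_rot":[0,0,0.1]},
])

```text
t: 1.15
tool_pos: [0.5228, -0.2807, 0.1547]
tcp_rot: [-3.121, 0.356, 0.0]
contact_force: [1.0, -0.9, -0.1]
width: 0.0856
```

Request:
carry_out([
  {"jaw":1,"xyz":[0,0,0],"delta_rot":[0,0,0]},
  {"jaw":1,"xyz":[0,0,0],"delta_rot":[0,0,0]},
  {"jaw":1,"xyz":[0,0,0],"delta_rot":[0,0,0]},
  {"jaw":1,"xyz":[0,0,0],"delta_rot":[0,0,0]},
  {"jaw":1,"xyz":[0,0,0],"delta_rot":[0,0,0]},
])

```text
t: 1.65
tool_pos: [0.5211, -0.2829, 0.1556]
tcp_rot: [3.12, -0.365, 0.0]
contact_force: [0.3, -0.1, -0.0]
width: 0.0855
```

```bash
cat >> h.py <<'E'
def wristpts(w,s):
    z=w["z_map"].astype(float);K=w["mtx"];h,wd=z.shape
    u,v=np.meshgrid(np.arange(wd),np.arange(h))
    x=(u-K[0,2])/K[0,0];y=(v-K[1,2])/K[1,1];th=np.hypot(x,y);k=np.tan(np.clip(th,0,1.5))/np.maximum(th,1e-9)
    p=np.stack([x*k*z,-y*k*z,-z,np.ones_like(z)],-1)
    T=np.eye(4);T[:3,:3]=R.from_rotvec(s["tcp_rot"]).as_matrix();T[:3,3]=s["tool_pos"]
    return (p@(T@w["mount"]).T)[...,:3]
def yaw(s): 
    m=R.from_rotvec(s["tcp_rot"]).as_matrix();return np.degrees(np.arctan2(m[1,0],m[0,0])).round(2),m[:,2].round(4)
E
cat > m2.py <<'E'
from h import *
import sys
s=r.sense();w=r.get_image("wrist");P=wristpts(w,s);c=w["color"]
save(sys.argv[1],c)
print("tcp",np.round(s["tool_pos"],4),"yaw",yaw(s),"w",s["width"],"F",np.round(s["contact_force"],1),"t",s["t"])
hsv=cv2.cvtColor(c,cv2.COLOR_RGB2HSV)
g=(P[...,2]>.022)&(P[...,2]<.038)&(np.hypot(P[...,0]-.522,P[...,1]+.282)<.085)
g=cv2.morphologyEx(g.astype(np.uint8),cv2.MORPH_OPEN,np.ones((3,3)))
q=P[g>0]
b=cv2.minAreaRect((q[:,:2]*1000).astype(np.float32));print(len(q),np.round(b[0],1),np.round(b[1],1),b[2],"z",np.median(q[:,2]))
E
python3 m2.py w1.png
```

```text
tcp [ 0.5211 -0.2829  0.1556] yaw (np.float64(-13.33), array([ 3.e-04, -3.e-04, -1.e+00])) w 0.08546675237143693 F [ 0.3 -0.1 -0. ] t 1.65
6734 [ 504.2 -279.2] [109.7  98.4] 76.64639282226562 z 0.02987215376863353
```

View pics/w1.png

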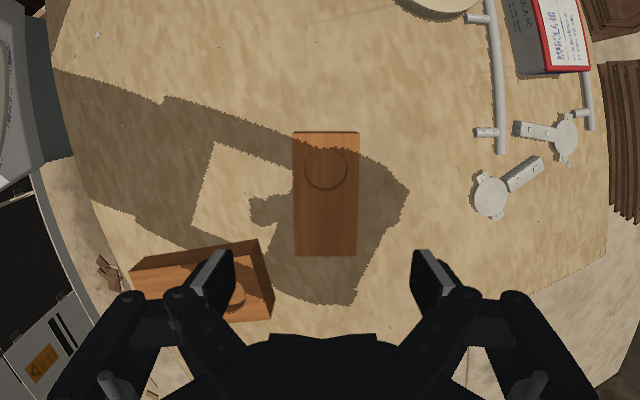

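The wrist view shows the small block at columns 293–358, rows 132–256, square to the jaws and nearly centred between the fingers (222 and 424). The big block is at the lower left, around (200,285).

```bash
cat >> m2.py <<'E'
n,l=cv2.connectedComponents(g)
Rt=R.from_rotvec(s["tcp_rot"])
for i in range(1,n):
    q=P[l==i]
    if len(q)<300: continue
    b=cv2.minAreaRect((q[:,:2]*1000).astype(np.float32))
    t=Rt.inv().apply(q-s["tool_pos"])
    print(i,len(q),np.round(b[0],1),np.round(b[1],1),round(b[2],2),"z",np.median(q[:,2]).round(4),"tool x",np.percentile(t[:,0],[.5,99.5]).round(4),"tool y",np.percentile(t[:,1],[.5,99.5]).round(4))
E
python3 m2.py w2.png
```

```text
tcp [ 0.5212 -0.2827  0.1556] yaw (np.float64(-13.31), array([ 3.e-04, -3.e-04, -1.e+00])) w 0.08504654665863155 F [ 0.4 -0.  -0.2] t 1.7
6741 [ 504.3 -279.1] [109.9  98.3] 76.72663116455078 z 0.029878540643080542
1 6729 [ 524.5 -283.9] [109.9  56.8] 76.73 z 0.0299 tool x [-0.0245  0.0314] tool y [-0.0544  0.0544]
```

```bash
cat > m3.py <<'E'
from h import *
s=r.sense();w=r.get_image("wrist");P=wristpts(w,s)
t=R.from_rotvec(s["tcp_rot"]).inv().apply((P-s["tool_pos"]).reshape(-1,3)).reshape(P.shape)
ok=(w["z_map"]>0)&(np.abs(t[...,1])<.02)&(np.abs(t[...,0])<.075)&(t[...,2]<.05)&(t[...,2]>-.08)
for sg in(-1,1):
    q=t[ok&(t[...,0]*sg>0.01)]
    print(len(q),"z max",np.percentile(q[:,2],[50,90,98,99.5]).round(4),"x",np.percentile(q[:,0],[1,99]).round(4),"x near tip",q[q[:,2]>np.percentile(q[:,2],95)].mean(0).round(4))
E
python3 m3.py
```

```text
12928 z max [-0.0609 -0.0249 -0.0071 -0.0019] x [-0.0708 -0.0109] x near tip [-0.0436 -0.003  -0.008 ]
13197 z max [-0.0615 -0.0255 -0.0074 -0.0021] x [0.0108 0.0725] x near tip [ 0.0455 -0.0031 -0.0083]
```

Request:
carry_out([
  {"jaw":1,"xyz":[0.003,-0.001,-0.02],"delta_rot":[0,0,0]},
  {"jaw":1,"xyz":[0,0,-0.04],"delta_rot":[0,0,0]},
  {"jaw":1,"xyz":[0,0,-0.035],"delta_rot":[0,0,0]},
  {"jaw":1,"xyz":[0,0,-0.015],"delta_rot":[0,0,0]},
  {"jaw":1,"xyz":[0,0,0],"delta_rot":[0,0,0]},
])

```text
t: 2.3
tool_pos: [0.5238, -0.2827, 0.0437]
tcp_rot: [-3.119, 0.362, 0.004]
contact_force: [0.0, 0.9, 1.0]
width: 0.0855
```

Request:
carry_out([
  {"jaw":1,"xyz":[0,0,-0.012],"delta_rot":[0,0,0]},
  {"jaw":1,"xyz":[0,0,-0.01],"delta_rot":[0,0,0]},
  {"jaw":1,"xyz":[0,0,0],"delta_rot":[0,0,0]},
  {"jaw":1,"xyz":[0,0,0],"delta_rot":[0,0,0]},
  {"jaw":0.6,"xyz":[0,0,0],"delta_rot":[0,0,0]},
])

```text
t: 2.8
tool_pos: [0.5249, -0.2833, 0.0239]
tcp_rot: [3.12, -0.362, 0.001]
contact_force: [-0.2, 0.3, 0.2]
width: 0.0733
```

Request:
carry_out([
  {"jaw":0.4,"xyz":[0,0,0],"delta_rot":[0,0,0]},
  {"jaw":0.3,"xyz":[0,0,0],"delta_rot":[0,0,0]},
  {"jaw":0,"xyz":[0,0,0],"delta_rot":[0,0,0]},
  {"jaw":0,"xyz":[0,0,0],"delta_rot":[0,0,0]},
  {"jaw":0,"xyz":[0,0,0],"delta_rot":[0,0,0]},
])

```text
t: 3.3
tool_pos: [0.5249, -0.2833, 0.024]
tcp_rot: [3.12, -0.362, 0.001]
contact_force: [-1.5, 0.7, 6.5]
width: 0.055
```

```bash
python3 m3.py; python3 m2.py w3.png
```

```text
19718 z max [-0.0442  0.024   0.0249  0.0253] x [-0.0731 -0.0106] x near tip [-0.0553 -0.0051  0.0248]
20123 z max [-0.0444  0.024   0.0249  0.0253] x [0.0106 0.0729] x near tip [ 0.0581 -0.0048  0.0248]
tcp [ 0.5249 -0.2833  0.024 ] yaw (np.float64(-13.23), array([ 7.e-04, -5.e-04, -1.e+00])) w 0.05500691718972541 F [-0.3  0.3  6.1] t 3.35
19584 [ 517.9 -287.5] [137.   84.6] 54.546539306640625 z 0.029882317587129677
1 19485 [ 527.4 -275.9] [93.5 82.4] 76.77 z 0.0299 tool x [-0.0371  0.0386] tool y [-0.0543  0.036 ]
```

View pics/w3.png

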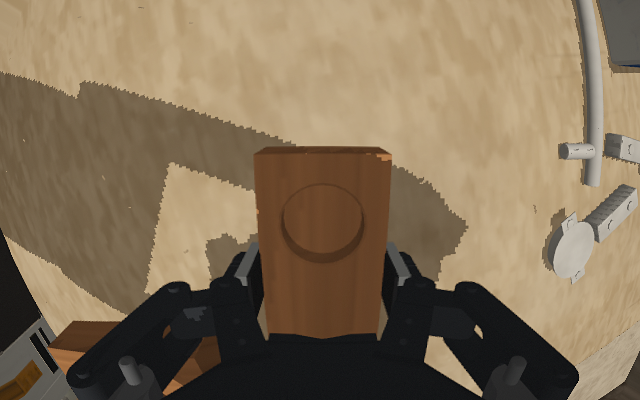

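Request:
carry_out([
  {"jaw":0,"xyz":[0,0,0.02],"delta_rot":[0,0,0]},
  {"jaw":0,"xyz":[0,0,0.03],"delta_rot":[0,0,0]},
  {"jaw":0,"xyz":[0,0,0.03],"delta_rot":[0,0,0]},
  {"jaw":0,"xyz":[0,0.01,0.02],"delta_rot":[0,0,0.018]},
  {"jaw":0,"xyz":[-0.002,0.02,0],"delta_rot":[0,0,0.04]},
])

```text
t: 3.9
tool_pos: [0.5236, -0.2541, 0.1261]
tcp_rot: [3.127, -0.271, 0.006]
contact_force: [0.4, 0.5, -2.9]
width: 0.0554
```

Request:
carry_out([
  {"jaw":0,"xyz":[-0.005,0.04,0],"delta_rot":[0,0,0.06]},
  {"jaw":0,"xyz":[-0.005,0.04,0],"delta_rot":[0,0,0.06]},
  {"jaw":0,"xyz":[-0.005,0.04,0],"delta_rot":[0,0,0.06]},
  {"jaw":0,"xyz":[-0.005,0.04,0],"delta_rot":[0,0,0.06]},
  {"jaw":0,"xyz":[-0.005,0.04,0],"delta_rot":[0,0,0.06]},
])

```text
t: 4.4
tool_pos: [0.4964, -0.0509, 0.1222]
tcp_rot: [-3.134, -0.205, 0.002]
contact_force: [0.5, 0.3, -1.3]
width: 0.0555
```

Request:
carry_out([
  {"jaw":0,"xyz":[-0.005,0.04,0],"delta_rot":[0,0,0.06]},
  {"jaw":0,"xyz":[-0.005,0.04,0],"delta_rot":[0,0,0.06]},
  {"jaw":0,"xyz":[-0.005,0.02,0],"delta_rot":[0,0,0.06]},
  {"jaw":0,"xyz":[0,0,0],"delta_rot":[0,0,0]},
  {"jaw":0,"xyz":[0,0,0],"delta_rot":[0,0,0]},
])

```text
t: 4.9
tool_pos: [0.482, 0.0475, 0.1225]
tcp_rot: [-3.104, -0.483, 0.002]
contact_force: [1.1, 0.5, -2.0]
width: 0.055
```

```bash
python3 m3.py; cat > m4.py <<'E'
from h import *
import sys
s=r.sense();w=r.get_image("wrist");P=wristpts(w,s);c=w["color"];np.savez("w4",**w,P=P)
save(sys.argv[1],c)
print("tcp",np.round(s["tool_pos"],4),"yaw",yaw(s),"w",s["width"],"F",np.round(s["contact_force"],1),"t",s["t"])
t=R.from_rotvec(s["tcp_rot"]).inv().apply((P-s["tool_pos"]).reshape(-1,3)).reshape(P.shape)
g=(t[...,2]>-.004)&(t[...,2]<.014)&(np.abs(t[...,0])<.035)&(t[...,1]<-.02)   # held block's top
q=t[g];print("block top tool: x",np.percentile(q[:,0],[1,99]).round(4),"y far",np.percentile(q[:,1],[.5,2]).round(4),"z",np.median(q[:,2]).round(4))
th=np.radians(17.6);o=np.array([.4826,.0467]);A=np.array([[np.cos(th),np.sin(th)],[-np.sin(th),np.cos(th)]])
J=(P[...,:2]-o)@A.T*1000; z=P[...,2]*1000
for lo,hi,nm,ya,yb in((88,96,"column",80,150),(22,33,"fence/shoe",-60,104),(10,19,"base",-100,230),(77,86,"pad",140,220)):
    k=(z>lo)&(z<hi)&(J[...,1]>ya)&(J[...,1]<yb)&(np.abs(J[...,0])<80)&(w["z_map"]>0)
    if k.sum()<50: print(nm,k.sum());continue
    b=cv2.minAreaRect(J[k].astype(np.float32));print(nm,k.sum(),"x",np.percentile(J[k][:,0],[.5,99.5]).round(1),"y",np.percentile(J[k][:,1],[.5,99.5]).round(1),"z",np.median(z[k]).round(1),np.round(b[0],1),np.round(b[1],1),round(b[2],2))
E
python3 m4.py w4.png
```

```text
16244 z max [-0.0507 -0.0058  0.0024  0.0063] x [-0.0626 -0.0105] x near tip [-0.0188 -0.0099  0.0003]
16669 z max [-0.0505 -0.0058  0.0041  0.0063] x [0.0105 0.0639] x near tip [ 0.0192 -0.0107  0.0012]
tcp [0.4822 0.0469 0.1227] yaw (np.float64(17.6), array([-8.e-04, -2.e-04, -1.e+00])) w 0.05498062442203452 F [ 0.5 -0.7 -1. ] t 4.95
block top tool: x [-0.0241  0.0255] y far [-0.054  -0.0539] z 0.006
column 5113 x [-23.7  27.3] y [103.2 131.9] z 91.6 [  1.8 117.8] [29.7 52.3] 89.47
fence/shoe 5702 x [-47.7  51.1] y [ 44.9 103.7] z 27.4 [ 1.8 73.1] [ 62.  100.4] 89.52
base 16538 x [-67.6  71. ] y [-37.4 163.4] z 14.8 [ 1.8 61. ] [209.8 141.2] 89.94
pad 0
```

View pics/w4.png

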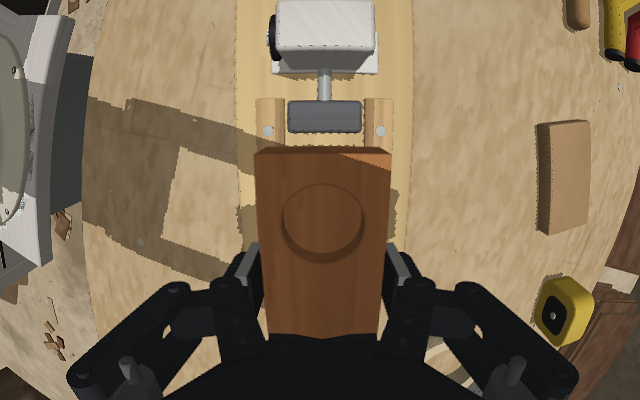

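The held block (columns 255–391) lines up with the fences. The shoe is at (324,117) and the column at (325,30). Next I compare block and jig within this same view.

```bash
cat > m5.py <<'E'
from h import *
s=r.sense();d=np.load("w4.npz");P=d["P"];th=np.radians(17.6);o=np.array([.4826,.0467]);A=np.array([[np.cos(th),np.sin(th)],[-np.sin(th),np.cos(th)]])
J=(P[...,:2]-o)@A.T*1000; z=P[...,2]*1000
print("tcp in jig",(np.array(s["tool_pos"])[:2]-o)@A.T*1000)
zz=z[220:240,265:280];print("top z",np.median(zz))
k=(np.abs(z-np.median(zz))<2.5)&(J[...,1]<75);k[:150]&=False
n,l=cv2.connectedComponents(k.astype(np.uint8));k=l==l[230,272]
for ya in(0,10,20,30,40,50):
    q=J[k&(abs(J[...,1]-ya)<3)];print(ya,len(q),np.percentile(q[:,0],[1,99]).round(1) if len(q) else "")
print("far y",np.percentile(J[k][:,1],99.5))
f=(z>24)&(z<30.5)&(J[...,1]>62)&(J[...,1]<85)   # fences beyond block; shoe
print("shoe x?",np.percentile(J[f&(z>28)][:,0],[1,99]).round(1),"shoe y min/max",np.percentile(J[f&(abs(J[...,0])<20)][:,1],[1,99]).round(1))
for a,b in((-60,-28),(32,64)):
    q=J[f&(J[...,0]>a)&(J[...,0]<b)&(J[...,1]<72)];print("fence",np.percentile(q[:,0],[1,50,99]).round(1),len(q))
E
python3 m5.py
```

```text
tcp in jig [-0.23198833 -0.05815345]
top z 128.6614164874233
0 1408 [-27.2  27.6]
10 1075 [-32.6  32.8]
20 647 [-27.4  28.2]
30 738 [-27.5  28. ]
40 1533 [-27.1  27.7]
50 2023 [-27.1  27.7]
far y 54.05934310657096
shoe x? [-24.4  43.6] shoe y min/max [62.6 84.2]
fence [-47.8 -38.9 -30.4] 323
fence [33.7 42.1 51.2] 326
```

Request:
carry_out([
  {"jaw":0,"xyz":[0.0013,-0.0007,-0.02],"delta_rot":[0,0,0]},
  {"jaw":0,"xyz":[0,0,-0.025],"delta_rot":[0,0,0]},
  {"jaw":0,"xyz":[0,0,-0.02],"delta_rot":[0,0,0]},
  {"jaw":0,"xyz":[0,0,-0.003],"delta_rot":[0,0,0]},
  {"jaw":0,"xyz":[0,0,0],"delta_rot":[0,0,0]},
])

```text
t: 5.5
tool_pos: [0.4838, 0.0457, 0.0551]
tcp_rot: [-3.105, -0.479, 0.002]
contact_force: [0.0, -0.4, -2.0]
width: 0.0549
```

Request:
carry_out([
  {"jaw":0,"xyz":[0,0,-0.001],"delta_rot":[0,0,0]},
  {"jaw":0,"xyz":[0,0,-0.002],"delta_rot":[0,0,0]},
  {"jaw":0,"xyz":[0,0,-0.002],"delta_rot":[0,0,0]},
  {"jaw":0,"xyz":[0,0,-0.001],"delta_rot":[0,0,0]},
  {"jaw":0,"xyz":[0,0,0],"delta_rot":[0,0,0]},
])

```text
t: 6.0
tool_pos: [0.4839, 0.0462, 0.0493]
tcp_rot: [3.105, 0.48, -0.0]
contact_force: [0.8, 0.5, -2.0]
width: 0.0549
```

```bash
python3 m4.py w5.png
```

```text
tcp [0.4839 0.0462 0.0493] yaw (np.float64(17.59), array([-2.e-04, -0.e+00, -1.e+00])) w 0.05491624536080772 F [ 0.8  0.5 -2. ] t 6.0
block top tool: x [-0.0239  0.0254] y far [-0.105  -0.1047] z 0.0059
column 135 x [-23.   26.5] y [102.7 104.2] z 88.7 [  1.9 103.5] [49.9  1.5] 0.21
fence/shoe 17649 x [-47.8  51.2] y [-54.2 103.7] z 27.2 [ 1.6 22.1] [100.6 163.9] 0.14
base 23607 x [-67.1  70.6] y [-24.5 135.3] z 14.8 [ 1.7 53.4] [168.8 139.9] 89.89
pad 0
```

Request:
carry_out([
  {"jaw":0,"xyz":[0,0,-0.002],"delta_rot":[0,0,0]},
  {"jaw":0,"xyz":[0,0,-0.002],"delta_rot":[0,0,0]},
  {"jaw":0,"xyz":[0,0,-0.001],"delta_rot":[0,0,0]},
  {"jaw":0,"xyz":[0,0,0],"delta_rot":[0,0,0]},
  {"jaw":0,"xyz":[0,0,0],"delta_rot":[0,0,0]},
])

```text
t: 6.55
tool_pos: [0.4839, 0.0462, 0.0443]
tcp_rot: [-3.105, -0.48, 0.0]
contact_force: [-0.3, 0.1, -1.7]
width: 0.0551
```

Request:
carry_out([
  {"jaw":0,"xyz":[0,0,-0.002],"delta_rot":[0,0,0]},
  {"jaw":0,"xyz":[0,0,-0.0015],"delta_rot":[0,0,0]},
  {"jaw":0,"xyz":[0,0,0],"delta_rot":[0,0,0]},
  {"jaw":0,"xyz":[0,0,0],"delta_rot":[0,0,0]},
  {"jaw":0,"xyz":[0,0,0],"delta_rot":[0,0,0]},
])

```text
t: 7.05
tool_pos: [0.4839, 0.0462, 0.0408]
tcp_rot: [3.105, 0.48, -0.0]
contact_force: [-1.1, -0.5, -1.4]
width: 0.0552
```

Request:
carry_out([
  {"jaw":0,"xyz":[0,0,-0.001],"delta_rot":[0,0,0]},
  {"jaw":0,"xyz":[0,0,-0.0005],"delta_rot":[0,0,0]},
  {"jaw":0,"xyz":[0,0,0],"delta_rot":[0,0,0]},
  {"jaw":0,"xyz":[0,0,0],"delta_rot":[0,0,0]},
  {"jaw":0,"xyz":[0,0,0],"delta_rot":[0,0,0]},
])

```text
t: 7.55
tool_pos: [0.4839, 0.0462, 0.0393]
tcp_rot: [3.105, 0.48, -0.0]
contact_force: [0.1, 0.3, -1.8]
width: 0.0547
```

Request:
carry_out([
  {"jaw":0,"xyz":[0,0,-0.0005],"delta_rot":[0,0,0]},
  {"jaw":0,"xyz":[0,0,0],"delta_rot":[0,0,0]},
  {"jaw":0,"xyz":[0,0,0],"delta_rot":[0,0,0]},
  {"jaw":0,"xyz":[0,0,0],"delta_rot":[0,0,0]},
  {"jaw":0,"xyz":[0,0,0],"delta_rot":[0,0,0]},
])

```text
t: 8.05
tool_pos: [0.484, 0.0462, 0.039]
tcp_rot: [3.105, 0.48, 0.0]
contact_force: [-2.9, 0.1, 4.9]
width: 0.0549
```

Request:
carry_out([
  {"jaw":0.75,"xyz":[0,0,0],"delta_rot":[0,0,0]},
  {"jaw":0.9,"xyz":[0,0,0],"delta_rot":[0,0,0]},
  {"jaw":1,"xyz":[0,0,0],"delta_rot":[0,0,0]},
  {"jaw":1,"xyz":[0,0,0.005],"delta_rot":[0,0,0]},
  {"jaw":1,"xyz":[0,0,0.02],"delta_rot":[0,0,0]},
])

```text
t: 8.55
tool_pos: [0.4829, 0.0462, 0.0628]
tcp_rot: [-3.104, -0.48, 0.005]
contact_force: [0.1, -0.0, -0.7]
width: 0.0854
```

Request:
carry_out([
  {"jaw":1,"xyz":[0,0,0.04],"delta_rot":[0,0,0]},
  {"jaw":1,"xyz":[0,0,0.045],"delta_rot":[0,0,0]},
  {"jaw":1,"xyz":[0,0,0.02],"delta_rot":[0,0,0]},
  {"jaw":1,"xyz":[0,0,0],"delta_rot":[0,0,0]},
  {"jaw":1,"xyz":[0,0,0],"delta_rot":[0,0,0]},
])

```text
t: 9.05
tool_pos: [0.4839, 0.0462, 0.1688]
tcp_rot: [3.105, 0.48, 0.001]
contact_force: [-0.0, 0.3, -0.7]
width: 0.0858
```

```bash
python3 m4.py w6.png; python3 - <<'E'
from h import *
d=np.load("w4.npz");P=d["P"];th=np.radians(17.6);o=np.array([.4826,.0467]);A=np.array([[np.cos(th),np.sin(th)],[-np.sin(th),np.cos(th)]])
J=(P[...,:2]-o)@A.T*1000; z=P[...,2]*1000
k=(z>38)&(z<50)&(abs(J[...,0])<45)&(abs(J[...,1])<70)
k=cv2.morphologyEx(k.astype(np.uint8),cv2.MORPH_OPEN,np.ones((3,3)))>0
q=J[k];b=cv2.minAreaRect(q.astype(np.float32));print(len(q),np.round(b[0],1),np.round(b[1],1),b[2])
X=np.c_[q,np.ones(len(q))];print("plane (mm/mm,mm/mm,z0)",np.linalg.lstsq(X,z[k],rcond=None)[0].round(4),"z",np.median(z[k]))
E
```

```text
tcp [0.4839 0.0462 0.1688] yaw (np.float64(17.59), array([ 4.e-04, -0.e+00, -1.e+00])) w 0.08577452490705248 F [-0.   0.3 -0.7] t 9.05
6779 [ 2.  -1.8] [109.6  56.8] 89.71031188964844
plane (mm/mm,mm/mm,z0) [-6.00000e-04 -3.60000e-03  4.48209e+01] z 44.9102868901286Traceback (most recent call last):
  File "m4.py", line 8, in <module>
    q=t[g];print("block top tool: x",np.percentile(q[:,0],[1,99]).round(4),"y far",np.percentile(q[:,1],[.5,2]).round(4),"z",np.median(q[:,2]).round(4))
                                     ~~~~~~~~~~~~~^^^^^^^^^^^^^^^
    return _quantile_unchecked(
        a, q, axis, out, overwrite_input, method, keepdims, weights)
    return _ureduce(a,
                    func=_quantile_ureduce_func,
    ...<5 lines>...
                    overwrite_input=overwrite_input,
                    method=method)
    r = func(a, **kwargs)
    result = _quantile(arr,
                       quantiles=q,
    ...<2 lines>...
                       out=out,
                       weights=wgt)
    slices_having_nans = np.isnan(arr[-1, ...])
                                  ~~~^^^^^^^^^
IndexError: index -1 is out of bounds for axis 0 with size 0
```

View pics/w6.png

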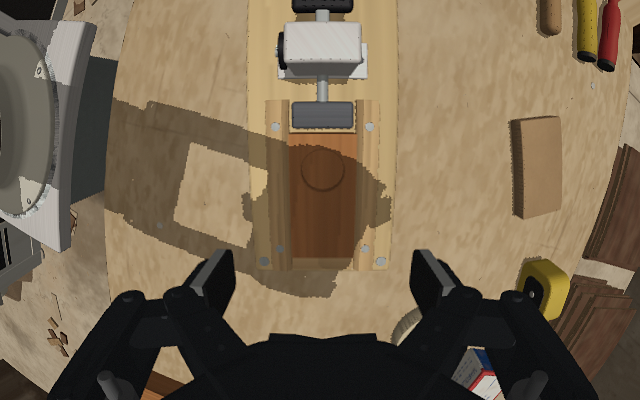

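The block is seated flat: its top is at 44.9 mm, it sits within 0.3 mm of the fence centreline, and it is parallel to the pocket. Next I shut the jaws, move over the pad and press.

Request:
carry_out([
  {"jaw":0,"xyz":[-0.013,0.041,0],"delta_rot":[0,0,0]},
  {"jaw":0,"xyz":[-0.013,0.041,0],"delta_rot":[0,0,0]},
  {"jaw":0,"xyz":[-0.013,0.041,0],"delta_rot":[0,0,0]},
  {"jaw":0,"xyz":[-0.013,0.04,0],"delta_rot":[0,0,0]},
  {"jaw":0,"xyz":[0,0,-0.02],"delta_rot":[0,0,0]},
])

```text
t: 9.6
tool_pos: [0.4308, 0.213, 0.1492]
tcp_rot: [-3.102, -0.486, -0.002]
contact_force: [-0.2, -1.1, 0.0]
width: 0.0121
```

Request:
carry_out([
  {"jaw":0,"xyz":[0,0,-0.02],"delta_rot":[0,0,0]},
  {"jaw":0,"xyz":[0,0,-0.01],"delta_rot":[0,0,0]},
  {"jaw":0,"xyz":[0,0,0],"delta_rot":[0,0,0]},
  {"jaw":0,"xyz":[0,0,0],"delta_rot":[0,0,0]},
  {"jaw":0,"xyz":[0,0,0],"delta_rot":[0,0,0]},
])

```text
t: 10.1
tool_pos: [0.4324, 0.2091, 0.1195]
tcp_rot: [-3.105, -0.479, -0.001]
contact_force: [0.2, 0.3, 0.0]
width: -0.0002
```

```bash
cat > m6.py <<'E'
from h import *
import sys
s=r.sense();w=r.get_image("wrist");P=wristpts(w,s)
save(sys.argv[1],w["color"])
print("tcp",np.round(s["tool_pos"],4),"yaw",yaw(s),"w",s["width"],"F",np.round(s["contact_force"],1),"t",s["t"])
th=np.radians(17.6);o=np.array([.4826,.0467]);A=np.array([[np.cos(th),np.sin(th)],[-np.sin(th),np.cos(th)]])
print("tcp in jig",(np.array(s["tool_pos"])[:2]-o)@A.T*1000)
im=r.get_image("scene");save(sys.argv[1].replace("w","s"),im["color"][190:320,230:400],4)
Q=pts(im);J=(Q[...,:2]-o)@A.T*1000;z=Q[...,2]*1000
def med(nm,k): print(nm,k.sum(),np.percentile(J[k][:,1],[1,99]).round(1) if k.sum() else "",np.median(z[k]).round(1) if k.sum() else "")
med("shoe top",(z>27)&(z<33)&(abs(J[...,0])<24)&(J[...,1]>40)&(J[...,1]<90))
med("block top",(z>41)&(z<49)&(abs(J[...,0])<30)&(abs(J[...,1])<70))
med("pad",(z>30)&(z<86)&(abs(J[...,0])<20)&(J[...,1]>188)&(J[...,1]<193))
E
python3 m6.py w7.png
```

```text
tcp [0.4324 0.2091 0.1195] yaw (np.float64(17.56), array([ 8.e-04,  3.e-04, -1.e+00])) w -0.00018051596880552613 F [0.2 0.3 0. ] t 10.1
tcp in jig [  1.2291475  169.96184051]
shoe top 67 [51.6 80.3] 28.9
block top 450 [-55.3  54.2] 44.5
pad 26 [188.5 192.9] 82.0
```

View pics/s7.png

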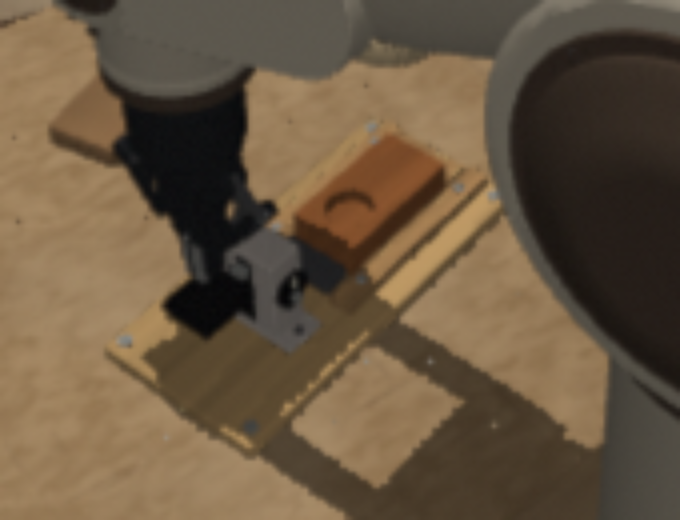

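The scene crop shows the block in the pocket, bore up, and the shut fingertips above the black pad at about (205,300), clear of the column at (270,280).

Request:
carry_out([
  {"jaw":0,"xyz":[0,0,-0.01],"delta_rot":[0,0,0]},
  {"jaw":0,"xyz":[0,0,-0.01],"delta_rot":[0,0,0]},
  {"jaw":0,"xyz":[0,0,-0.006],"delta_rot":[0,0,0]},
  {"jaw":0,"xyz":[0,0,-0.004],"delta_rot":[0,0,0]},
  {"jaw":0,"xyz":[0,0,0],"delta_rot":[0,0,0]},
])

```text
t: 10.7
tool_pos: [0.4316, 0.2091, 0.0879]
tcp_rot: [3.105, 0.48, -0.002]
contact_force: [-2.0, -0.9, 2.9]
width: -0.0002
```

Request:
carry_out([
  {"jaw":0,"xyz":[0,0,-0.005],"delta_rot":[0,0,0]},
  {"jaw":0,"xyz":[0,0,-0.005],"delta_rot":[0,0,0]},
  {"jaw":0,"xyz":[0,0,-0.005],"delta_rot":[0,0,0]},
  {"jaw":0,"xyz":[0,0,0],"delta_rot":[0,0,0]},
  {"jaw":0,"xyz":[0,0,0],"delta_rot":[0,0,0]},
])

```text
t: 11.2
tool_pos: [0.4319, 0.2092, 0.0737]
tcp_rot: [3.105, 0.48, -0.0]
contact_force: [-2.0, -0.9, 6.2]
width: 0.0001
```

Request:
carry_out([
  {"jaw":0,"xyz":[0,0,-0.005],"delta_rot":[0,0,0]},
  {"jaw":0,"xyz":[0,0,-0.004],"delta_rot":[0,0,0]},
  {"jaw":0,"xyz":[0,0,-0.003],"delta_rot":[0,0,0]},
  {"jaw":0,"xyz":[0,0,0],"delta_rot":[0,0,0]},
  {"jaw":0,"xyz":[0,0,0],"delta_rot":[0,0,0]},
])

```text
t: 11.7
tool_pos: [0.432, 0.2092, 0.0619]
tcp_rot: [3.105, 0.48, -0.0]
contact_force: [-2.9, -1.2, 8.7]
width: -0.0001
```

Request:
carry_out([
  {"jaw":0,"xyz":[0,0,-0.001],"delta_rot":[0,0,0]},
  {"jaw":0,"xyz":[0,0,-0.001],"delta_rot":[0,0,0]},
  {"jaw":0,"xyz":[0,0,0],"delta_rot":[0,0,0]},
  {"jaw":0,"xyz":[0,0,0],"delta_rot":[0,0,0]},
  {"jaw":0,"xyz":[0,0,0],"delta_rot":[0,0,0]},
])

```text
t: 12.2
tool_pos: [0.432, 0.2092, 0.0601]
tcp_rot: [-3.105, -0.48, -0.0]
contact_force: [-4.3, -1.0, 11.9]
width: -0.0003
```

Request:
carry_out([
  {"jaw":0,"xyz":[0,0,-0.001],"delta_rot":[0,0,0]},
  {"jaw":0,"xyz":[0,0,0],"delta_rot":[0,0,0]},
  {"jaw":0,"xyz":[0,0,0],"delta_rot":[0,0,0]},
  {"jaw":0,"xyz":[0,0,0],"delta_rot":[0,0,0]},
  {"jaw":0,"xyz":[0,0,0],"delta_rot":[0,0,0]},
])

```text
t: 12.7
tool_pos: [0.432, 0.2092, 0.0592]
tcp_rot: [-3.105, -0.48, -0.0]
contact_force: [-5.3, -1.0, 12.6]
width: -0.0002
```

```bash
python3 m6.py w8.png
```

```text
tcp [0.432  0.2092 0.0592] yaw (np.float64(17.59), array([ 1.e-04,  0.e+00, -1.e+00])) w -0.0001984641349872158 F [-5.3 -1.  12.6] t 12.7
tcp in jig [  0.89543145 170.24328092]
shoe top 78 [48.9 76.2] 29.2
block top 408 [-57.4  51.7] 44.5
pad 24 [188.1 192.7] 45.0
```

Request:
carry_out([
  {"jaw":0,"xyz":[0,0,-0.0005],"delta_rot":[0,0,0]},
  {"jaw":0,"xyz":[0,0,0],"delta_rot":[0,0,0]},
  {"jaw":0,"xyz":[0,0,-0.0003],"delta_rot":[0,0,0]},
  {"jaw":0,"xyz":[0,0,0],"delta_rot":[0,0,0]},
  {"jaw":0,"xyz":[0,0,0],"delta_rot":[0,0,0]},
])

```text
t: 13.3
tool_pos: [0.432, 0.2092, 0.0584]
tcp_rot: [-3.105, -0.48, -0.0]
contact_force: [-4.3, -1.0, 14.6]
width: 0.0005
```

```bash
python3 m6.py w9.png; python3 - <<'E'
from h import *
save("top9.png",r.get_image("top")["color"][100:300,200:480],2.8)
E
```

```text
tcp [0.432  0.2092 0.0584] yaw (np.float64(17.59), array([ 2.e-04,  1.e-04, -1.e+00])) w 0.0005316911373412641 F [-4.3 -1.  14.6] t 13.3
tcp in jig [  0.93154093 170.21910945]
shoe top 75 [49.  77.8] 29.1
block top 397 [-56.8  51.9] 44.6
pad 25 [188.3 192.8] 43.9
```

View pics/s9.png

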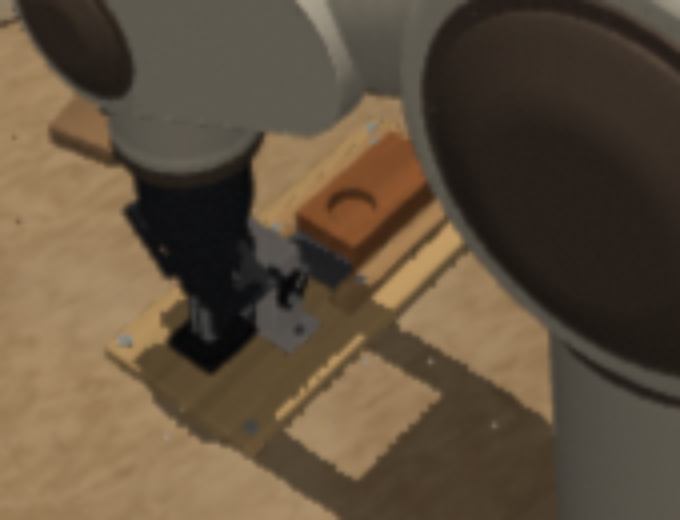

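View pics/top9.png

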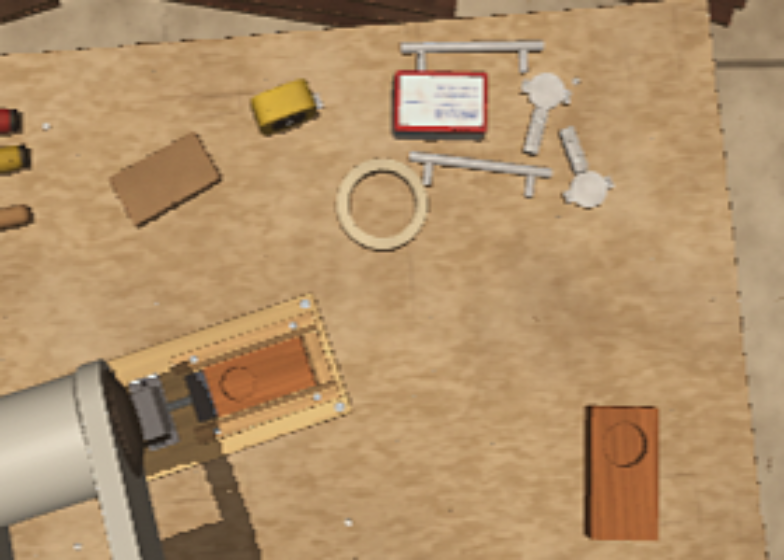

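The pad is at the end stop: about 37.6 mm of travel with the push up to 14.6 N. The shoe is against the block, the block is against the -y fence, and the bystanders haven't moved. Handing in.

```bash
python3 -c "
from h import *
print(r.finish_job())
s=r.sense();print(s['tool_pos'],s['contact_force'],s['t'])"
```

```text
the job is handed in; nothing more can be done
None
the job is handed in; nothing more can be done
```

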